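# Lock two carving points into the slotted transport rack

### The job

Put the blue and red carving points away in the slotted rack and lock it: draw the bolt open, slide the blue point (already hanging in the mouth of the channel) round the corner and up against the closed end, then bring the red point from the stand in through the mouth and along the channel until its guard is right up beside the blue one. Both must hang upright with their guards down on the rack's shelf; finish by sliding the bolt fully shut, and leave the other two points and everything else on the bench where they are.

Things in the scene. Friction and masses are not known exactly. Their poses are not given: they have to be found in the camera images.
- rack: fixed wooden rack, x -60 to 75 mm, y -125 to 115 mm, top at z 124 mm; origin on the table. An L-shaped channel: mouth leg from the front face (x -60) along +x at y -70 to the corner (30, -70), then a branch along +y at x 30 to its closed end. The top board overhangs the guards, so a point goes in or out only by sliding through the mouth. Open under the shelf
- rack_mouth (a point): middle of the mouth, in the front face at shelf height; axes as the rack. Channel section: shelf z 88 to 100 mm with a 20 mm wide slot for the shank; space z 100 to 116 mm, 52 mm wide, for the guard; top board z 116 to 124 mm with a 34 mm wide slot for the grip
- rack_corner (a point): centre of the channel's corner, at shelf height; axes as the rack
- rack_end (a point): where the origin of a point lies when it is in the innermost place, at the closed end of the branch (4 mm of play beyond it), at shelf height; axes as the rack
- bolt (a joint): steel slide bolt across the mouth on the rack's front face at guard height: 0 = fully shut, 0.055 m = fully open (clear of the mouth); opens along the rack's +y; stiff (about 3 N), stays where left. Its 10 mm square bar lies 2 to 12 mm ahead of the face
- bolt_knob (a point): top centre of the bolt's black upright knob: 16 mm in diameter, gripped length 34 mm below this point; its top stands 36 mm above the rack's top board; 7 mm ahead of the front face
- stand: fixed wooden stand, 90 mm (x) by 200 mm (y), 100 mm high, with three 18 mm holes in its 12 mm top at y = -60, 0 and 60 mm; origin on the table under its centre. A coloured point hangs by its guard in each hole, guard flat on the top
- blue_point: blue carving point (upright chisel): blue plastic grip 26 mm in diameter above a round blue hand guard 44 mm in diameter, 8 mm thick; below it a 12 mm steel shank, 80 mm long to its tip. At the start it hangs by its guard in the rack's mouth leg, behind the bolt. Origin: centre of the guard's underside; z up (grip from z 8 to 80 mm). Round about z. 160 g
- red_point: red carving point (upright chisel): red plastic grip 26 mm in diameter above a round red hand guard 44 mm in diameter, 8 mm thick; below it a 12 mm steel shank, 80 mm long to its tip. At the start it hangs in one of the stand's holes. Origin: centre of the guard's underside; z up (grip from z 8 to 80 mm). Round about z. 160 g
- yellow_point: yellow carving point (upright chisel): yellow plastic grip 26 mm in diameter above a round yellow hand guard 44 mm in diameter, 8 mm thick; below it a 12 mm steel shank, 80 mm long to its tip. Hangs in the stand; not to be moved. Origin: centre of the guard's underside; z up (grip from z 8 to 80 mm). Round about z. 160 g
- green_point: green carving point (upright chisel): green plastic grip 26 mm in diameter above a round green hand guard 44 mm in diameter, 8 mm thick; below it a 12 mm steel shank, 80 mm long to its tip. Hangs in the stand; not to be moved. Origin: centre of the guard's underside; z up (grip from z 8 to 80 mm). Round about z. 160 g
- mallet: round wooden mallet standing on its head, 92 mm wide, 200 mm tall; origin under its centre; bystander
- bottle: red water bottle, 68 mm in diameter, 190 mm tall, origin under its centre; bystander
- brush: dust brush standing on its bristles: head 50 x 140 x 70 mm, handle to local -x to 130 mm; origin under the head's centre; bystander
- offcut: limestone offcut 60 x 45 x 35 mm, origin under its centre; bystander
- rubbing_block: grey rubbing block 60 x 30 x 25 mm, origin under its centre; bystander
- tin: open metal tin 72 mm in diameter, 90 mm tall, origin under its centre; bystander
Mind the look-alikes: they are no part of the job. What is shaped like the red_point but white is not meant. Several things have the shape of the blue_point; the one meant has the colours described above.

How it is judged (in metres and radians):
On the way, in this order (a step that is already met when the one before it is completed fails the run):
1. the bolt is drawn open (more than 40 mm) (value of joint bolt above 0.04 m), for 0.1 s.
2. the blue point is in the branch, within 30 mm of the innermost place (x of blue_point in the frame of rack_end between -0.01 and 0.01 m and z of blue_point in the frame of rack_end between -0.005 and 0.004 m and angle between blue_point's own z axis and vertical below 0.12 rad and y of blue_point in the frame of rack_end above -0.03 m), for 0.2 s.
3. the red point is in the branch beside the blue one, centres less than 60 mm apart (x of red_point in the frame of rack_end between -0.01 and 0.01 m and z of red_point in the frame of rack_end between -0.005 and 0.004 m and angle between red_point's own z axis and vertical below 0.12 rad and horizontal distance between red_point and blue_point below 0.06 m), for 0.2 s.
At the end, for the whole second after the job is handed in: The blue point hangs in the branch within 10 mm of the innermost place; the red point hangs in the branch beside it, centres less than 60 mm apart (guards less than 16 mm apart); both upright within 0.12 rad, guards on the shelf within 4 mm, at rest; the bolt is within 5 mm of fully shut (all of step 3 and x of blue_point in the frame of rack_end between -0.01 and 0.01 m and z of blue_point in the frame of rack_end between -0.005 and 0.004 m and angle between blue_point's own z axis and vertical below 0.12 rad and y of blue_point in the frame of rack_end above -0.01 m and value of joint bolt below 0.005 m and linear speed of each of blue_point, red_point below 0.02 m/s); the robot touches nothing.
It fails at once if the yellow or the green point is moved by more than 20 mm or tipped over (distance of any of yellow_point, green_point from where it was at the start of the episode above 0.02 m or angle between any of yellow_point, green_point's own z axis and vertical above 0.3 rad).
It fails at once if the mallet, bottle or tin is moved by more than 20 mm or tipped over (distance of any of mallet, bottle, tin from where it was at the start of the episode above 0.02 m or angle between any of mallet, bottle, tin's own z axis and vertical above 0.3 rad).
It fails at once if the brush, offcut or rubbing block is moved by more than 20 mm or tipped over (distance of any of brush, offcut, rubbing_block from where it was at the start of the episode above 0.02 m or angle between any of brush, offcut, rubbing_block's own z axis and vertical above 0.3 rad).
It also fails if it takes over 72 s, if anything falls off the work surface, if the arm or the gripper's body presses on something with over 40 N, if the wrist force passes 120 N, or if a joint passes its speed limit or range.

### The arm

A 7-joint arm with a two-finger parallel gripper is mounted at the origin on the work surface. World frame = base frame: x ahead of the robot, y to its left, z up, the work surface at z = 0. Lengths are in mm, angles in rad, forces in N, time in s.
With the tool pointing down it reaches from about 400 to 875 mm from the base axis. Payload 4.4 kg.
Tool frame: the origin (TCP) lies at the very end of the fingers, on their centre line; the grasp point (between the pads) lies 19 mm behind it; z points along the fingers, y is the line along which they close (so a half turn about z gives the same grasp; the last joint's range is limited). The gripper opens to 85 mm and grips with 20 to 120 N. Pads are 22 mm wide; open, the fingers measure 114 mm over their backs; the gripper's body (76 mm by 85 mm) begins 54 mm behind the grasp point. The pads swing forward as they close: fully open they stand 13 mm farther back than shut.
Start: joints at [-0.066, 0.628, 0.038, 1.517, -0.027, 0.996, -0.02], TCP at [650.014, 0.028, 202.613] pointing down, gripper open.
Joint ranges: [-3.06, 3.06], [-0.37, 2.12], [-1.25, 1.32], [0.18, 2.47], [-1.1, 4.24], [0.23, 1.98], [-2.94, 2.94]. Speed limits (rad/s): [2.57, 2.57, 3.14, 3.14, 3.14, 3.14, 3.14].

### API

Orientations are given as [roll, pitch, yaw] about the fixed x, y, z axes, in that order (R = Rz(yaw) Ry(pitch) Rx(roll)).
In Python, from cell import monitor, viewer, workorder gives the robot as it stands.
- The arm moves only by the tool arm_command, never from a script. Its argument "series" is one flat list of numbers, 5 for each row, row after row: the opening in per cent of the stroke, from 0 (shut) to 100 (fully open), then the shift along the tool's x, y, z in cm, then the turn about the tool's z in degrees. In form: [claw, x, y, z, roll, claw, x, y, z, roll, ...]. A call has exactly 5 rows; each row is the pose to reach, as a shift and turn from the pose commanded when the call began, along the tool's axes at that moment; what a row does not reach only later rows make up. A row lasts 1/12 s, in which the tool goes at most 41.7 mm and 7.16 degrees, less where a joint would pass 70% of its speed; a pose out of reach is approached as far as the arm can. A call with a gripper value outside its range is refused whole. The fingers move at their own pace and stop on an object; the grip force is fixed at half the most. Time passes only in rows, so rows that repeat a pose let the fingers close, or fill a call up. It gives the time, the measured TCP pose, the force, the opening and the grip force at its end, in the units of the state.
- monitor.read_state(): the state, without advancing time (a new reading comes with each control period).
- viewer.get_image(name): name is "scene" or "side" or "wrist"; returns (picture, depth): 480x640x3 uint8, red, green, blue; 480x640 float32, mm along the optical axis (not along the pixel's ray), 0 where there is no reading.
- viewer.camera_model(name): a dict with "mtx" (3x3 intrinsics, pixels), "R" (3x3) and "t" (3): a world point X has camera coordinates R X + t. Camera axes: x right, y down, z forward; pixel columns grow to the right and rows downward; lengths in mm; the calibration is good to about 2 mm. The wrist camera is an equidistant fisheye: a pixel r from the principal point sees the ray r / f radians off the axis. A picture is of the moment at which its call begins: read the wrist's pose just before it. camera_model takes no time and is no camera call; for the wrist camera it gives the pose at the moment of the call.
- workorder.finish_job(): hands the job in; it is judged then, once.
The state is a dict: "clock": time; "qpos": joint angles; "qd": joint speeds; "tau": joint torques, N m; "eef_pos": TCP position; "tool_rot": TCP orientation; "force": force on the tool from outside, world axes, zero at the start; "torque": the same for the moment, N m; "width": finger opening in mm; "gripper_force": force on a finger pad.
Only numpy, scipy, OpenCV 4.12 (cv2) and the standard library are available. Lean on these libraries where they do the work, as an engineer would, in place of code of your own. Each camera call takes 0.05 s, during which the arm holds its last target. There are 200 camera calls.

## Working session

There is one attempt and no reset: what is moved stays moved. The work goes in short steps, Python scripts to look and compute and a tool call to move; the robot and the scene stay as the last step left them, time stands still between calls to the robot, and variables do not carry over. Pictures are saved under pics/ and viewed, at most 10 in all, crops included, and the job is handed in when it is done.

Besides the shell and the picture viewer there is one more tool, called after "Call:" in YAML: its name, and indented under it one key for each argument. arm_command: Moves the arm, as the interface text tells. Its arguments: {"type":"object","properties":{"series":{"type":"array","items":{"type":"number"}}},"required":["series"]}

```bash
mkdir -p pics; ls; cat > h.py <<'E'
import numpy as np, cv2
from cell import monitor, viewer, workorder
def grab(n,tag):
    m=viewer.camera_model(n); im,d=viewer.get_image(n)
    cv2.imwrite(f'pics/{tag}.png',im[:,:,::-1]); np.savez(f'pics/{tag}.npz',im=im,d=d,mtx=m['mtx'],R=m['R'],t=m['t'])
    return im,d,m
def load(tag):
    z=np.load(f'pics/{tag}.npz'); return z['im'],z['d'],z
def cloud(d,m):
    K=np.array(m['mtx']);R=np.array(m['R']);t=np.array(m['t'])
    v,u=np.mgrid[:480,:640]
    c=np.stack([(u-K[0,2])/K[0,0]*d,(v-K[1,2])/K[1,1]*d,d],-1)
    return (c-t)@R
E
python3 - <<'E'
from h import *
a=grab('scene','s0');b=grab('side','d0')
for x in(a,b): print(x[2])
s=monitor.read_state();print(s)
cv2.imwrite('pics/both.png',cv2.resize(np.hstack([a[0],b[0]])[:,:,::-1],(800,300)))
E
```

```text
pics
{'mtx': array([[571.5718418 ,   0.        , 320.54777498],
       [  0.        , 571.5718418 , 247.1857919 ],
       [  0.        ,   0.        ,   1.        ]]), 'R': array([[-0.37486599,  0.92705893, -0.00610213],
       [ 0.6852511 ,  0.27264314, -0.67534928],
       [-0.62442487, -0.25734697, -0.73747279]]), 't': array([ 249.44728377, -292.34184495, 1588.82017273])}
{'mtx': array([[521.02357634,   0.        , 320.78037674],
       [  0.        , 521.02357634, 240.57807548],
       [  0.        ,   0.        ,   1.        ]]), 'R': array([[ 0.95716529, -0.28938655, -0.00948853],
       [-0.21302523, -0.68164368, -0.69998725],
       [ 0.1960991 ,  0.67202479, -0.71409231]]), 't': array([-522.12427621,  187.50280224, 1200.67067741])}
{'clock': 0.1, 'qpos': array([-0.06576322,  0.62924658,  0.03845346,  1.51825268, -0.02700814,
        0.99631596, -0.02004648]), 'qd': array([ 0.00067057, -0.00173918,  0.00113871, -0.00310971, -0.0005611 ,
       -0.00034518, -0.00093892]), 'tau': array([ 3.65140630e-03, -5.64529252e+01,  1.23032581e+00, -1.93971133e+01,
        1.11524854e-02,  5.46943455e-03, -1.37002465e-05]), 'eef_pos': array([6.49394443e+02, 3.87686040e-03, 2.01790725e+02]), 'tool_rot': array([-3.13988826e+00,  1.49724084e-05,  1.57070195e+00]), 'force': array([ 0.02271676,  0.27775705, -0.30014803]), 'torque': array([ 0.00442874, -0.00497536,  0.01455522]), 'gripper_force': 0.0, 'width': 85.30559335821803}
```

View pics/s0.png

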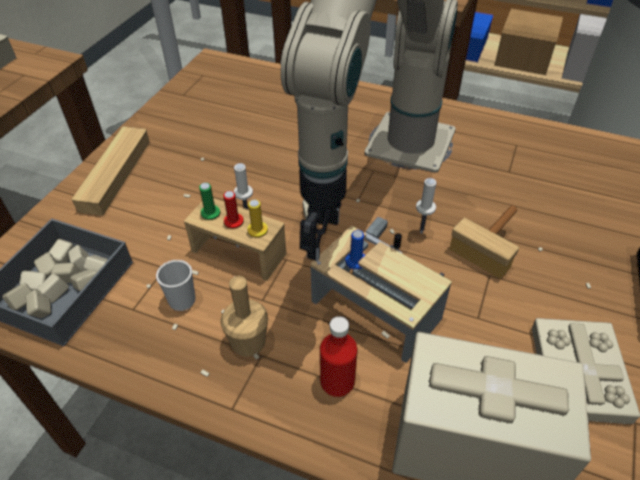

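View pics/d0.png

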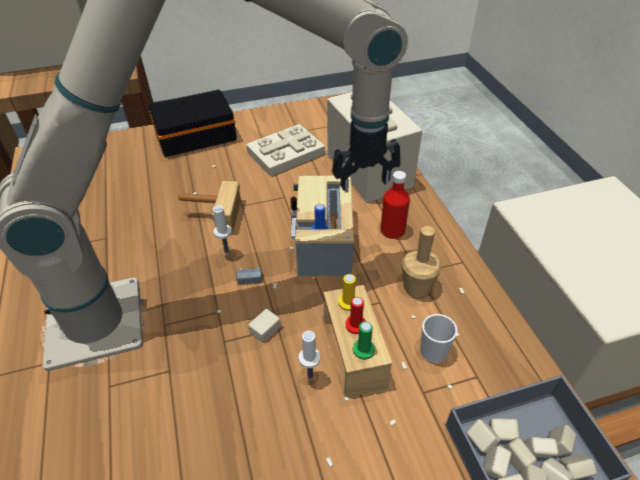

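The scene view (first) shows the blue point in the rack at (357,250), with green, red and yellow in the stand at (208,200), (232,210) and (257,218). White look-alikes are at (240,180) and (428,195). In the side view blue is at (320,217), red at (356,315), and the bolt knob at about (295,203).

Next I'll measure the rack, the points and the knob from depth.

```bash
python3 - <<'E'
from h import *
for tag in('s0','d0'):
    im,d,m=load(tag); P=cloud(d,m); hsv=cv2.cvtColor(im,cv2.COLOR_RGB2HSV)
    H,S,V=[hsv[...,i].astype(int) for i in range(3)]; ok=d>0
    box=ok&(P[...,0]>350)&(P[...,0]<900)&(P[...,1]>-450)&(P[...,1]<250)
    for n,mk in dict(blue=(H>108)&(H<125)&(S>180),red=((H<5)|(H>175))&(S>180),yellow=(H>22)&(H<32)&(S>190),green=(H>60)&(H<90)&(S>150)).items():
        c,l,st,ce=cv2.connectedComponentsWithStats((mk&box).astype(np.uint8))
        for i in range(1,c):
            if st[i,4]<60: continue
            q=P[l==i]; top=q[q[:,2]>np.percentile(q[:,2],75)]
            print(tag,n,st[i,4],ce[i].round(),'min',np.percentile(q,3,0).round(),'max',np.percentile(q,97,0).round(),'topmean',top.mean(0).round(1))
    mk=(V<45)&box&(P[...,2]>125)&(P[...,2]<165)
    c,l,st,ce=cv2.connectedComponentsWithStats(mk.astype(np.uint8))
    for i in range(1,c):
        if st[i,4]>15: q=P[l==i];print(tag,'dark',st[i,4],ce[i].round(),q.mean(0).round(1),q.min(0).round(),q.max(0).round())
    for z,zn in((124,'rack'),(100,'stand')):
        mk=box&(abs(P[...,2]-z)<5)&(S<160)&(V>100)&(H>8)&(H<30)
        c,l,st,ce=cv2.connectedComponentsWithStats(mk.astype(np.uint8))
        for i in range(1,c):
            if st[i,4]>400:
                q=P[l==i]; r=cv2.minAreaRect(q[:,:2].astype(np.float32)); print(tag,zn,st[i,4],ce[i].round(),r,q[:,2].mean())
a=cv2.imread('pics/s0.png')[150:350,170:470]; b=cv2.imread('pics/d0.png')[150:400,180:440]
cv2.imwrite('pics/c0.png',np.hstack([cv2.resize(a,(400,267)),cv2.resize(b,(400,267))]))
cv2.imwrite('pics/c0.png',cv2.resize(b,(600,576)))
E
```

```text
s0 blue 282 [355. 253.] min [555.  15. 105.] max [574.  44. 178.] topmean [564.9  36.3 170.2]
s0 red 356 [232. 214.] min [ 536. -264.  105.] max [ 564. -234.  177.] topmean [ 554.3 -245.6  167.5]
s0 red 1877 [338. 364.] min [763.  54.  17.] max [804. 108. 157.] topmean [780.2  79.9 142.7]
s0 yellow 219 [256. 222.] min [ 546. -204.  106.] max [ 566. -179.  174.] topmean [ 559.1 -185.9  166.9]
s0 green 298 [209. 206.] min [ 535. -320.  106.] max [ 558. -294.  176.] topmean [ 550.  -304.6  167. ]
s0 dark 76 [397. 241.] [515.  103.3 149.1] [507.  97. 129.] [520. 109. 163.]
s0 rack 4943 [386. 278.] ((581.740478515625, 91.70155334472656), (241.9757843017578, 144.54876708984375), 72.8572769165039) 123.62648078596362
s0 stand 1736 [235. 227.] ((546.1868286132812, -251.90353393554688), (203.53318786621094, 94.86624145507812), 86.17465209960938) 99.54572134936136
d0 blue 160 [320. 219.] min [541.  18. 107.] max [568.  43. 179.] topmean [550.5  21.7 173.7]
d0 red 1178 [395. 211.] min [736.  41.  11.] max [790.  77. 159.] topmean [762.6  63.8 141.6]
d0 red 336 [354. 318.] min [ 526. -269.  106.] max [ 551. -243.  180.] topmean [ 540.2 -261.2  171.5]
d0 yellow 291 [347. 295.] min [ 531. -210.  106.] max [ 555. -186.  179.] topmean [ 544.7 -201.1  171.8]
d0 green 408 [364. 345.] min [ 522. -331.  106.] max [ 555. -304.  179.] topmean [ 535.7 -321.4  168.8]
d0 dark 46 [294. 204.] [507.4  96.3 147.4] [503.  93. 128.] [513. 104. 163.]
d0 rack 1197 [312. 195.] ((579.383056640625, 129.9855499267578), (174.38668823242188, 107.13633728027344), 72.86111450195312) 124.12888914671666
d0 rack 1219 [332. 225.] ((580.7267456054688, 86.27590942382812), (238.6649932861328, 134.99476623535156), 72.9541015625) 124.03056606183455
d0 stand 2294 [355. 333.] ((543.8221435546875, -251.5934600830078), (204.4764862060547, 91.5265121459961), 85.65296936035156) 99.93156759979468
```

View pics/c0.png

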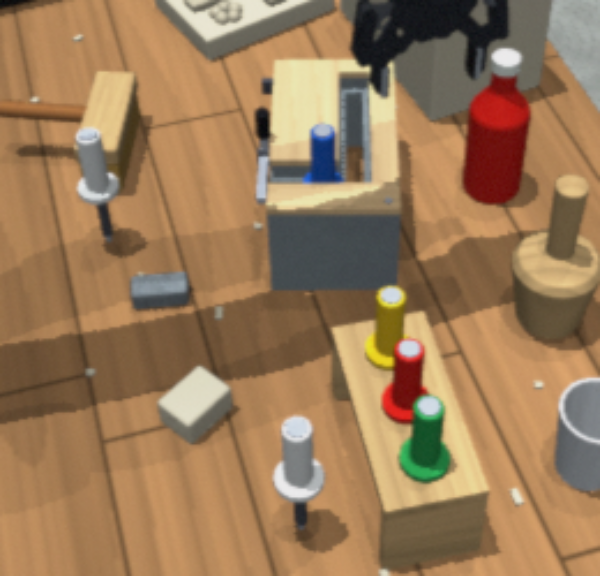

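In the enlarged crop blue stands in the rack at (322,155), alone in its colour. Red, with a red guard, is the stand's middle point at (408,375), between yellow and green. The white ones at (95,170) and (298,460) are decoys. Next I'll refine the measurements with circle fits and rack edges.

```bash
cat > m.py <<'E'
from h import *
from scipy.optimize import least_squares
def fit(tags,f,zr,r,c0,rad=30):
    pts=[]
    for tag in tags:
        im,d,m=load(tag);P=cloud(d,m);h=cv2.cvtColor(im,cv2.COLOR_RGB2HSV).astype(int)
        k=f(h[...,0],h[...,1],h[...,2])&(P[...,2]>zr[0])&(P[...,2]<zr[1])&(np.hypot(P[...,0]-c0[0],P[...,1]-c0[1])<rad)
        pts.append(P[k][:,:2])
    out=[]
    for q in pts+[np.vstack(pts)]:
        s=least_squares(lambda c:np.hypot(q[:,0]-c[0],q[:,1]-c[1])-r,c0,loss='soft_l1'); out.append((len(q),s.x.round(1)))
    return out
E
python3 - <<'E'
from m import *
T=('s0','d0')
print('blue',fit(T,lambda H,S,V:(H>105)&(H<128)&(S>150),(128,174),13,(557,29)))
print('red',fit(T,lambda H,S,V:((H<6)|(H>174))&(S>150),(112,174),13,(547,-253)))
print('yel',fit(T,lambda H,S,V:(H>20)&(H<34)&(S>150),(112,174),13,(552,-193)))
print('knob',fit(T,lambda H,S,V:(V<60),(130,157),8,(511,100),18))
print('white1',fit(T,lambda H,S,V:(S<40)&(V>100),(100,200),13,(420,60),90))
a=np.deg2rad(-17.1);ex=np.array([np.cos(a),np.sin(a)]);ey=np.array([-ex[1],ex[0]]);O=np.array([578,92])
for t in T:
    im,d,m=load(t);P=cloud(d,m);xy=P[...,:2]-O;x=xy@ex;y=xy@ey
    k=(abs(P[...,2]-124)<3)&(abs(x-7)<90)&(abs(y)<140)
    for lo in(-115,-20,20,60,100): 
        q=x[k&(abs(y-lo)<4)]; print(t,'y',lo,'x ext',np.percentile(q,[2,98]).round(1) if len(q)>5 else len(q))
    for lo in(-40,-10,60):
        q=y[k&(abs(x-lo)<4)]; print(t,'x',lo,'y ext',np.percentile(q,[1,99]).round(1) if len(q)>5 else len(q))
    # slot end: gap in top along x=30
    q=np.sort(y[k&(abs(x-30)<4)]); g=np.where(np.diff(q)>8)[0]; print(t,'gap',[(q[i].round(),q[i+1].round()) for i in g],q[:1],q[-1:])
    # objects in corridor front of rack
    k=(P[...,2]>12)&(P[...,0]>380)&(P[...,0]<515)&(P[...,1]>-330)&(P[...,1]<200)
    c,l,st,ce=cv2.connectedComponentsWithStats(k.astype(np.uint8))
    for i in range(1,c):
        if st[i,4]>60: q=P[l==i];print(t,'obj',ce[i].round(),np.percentile(q,2,0).round(),np.percentile(q,98,0).round())
E
```

```text
blue [(167, array([554.1,  32.3])), (125, array([553.3,  33.1])), (292, array([553.9,  32.8]))]
red [(217, array([ 544.8, -252.4])), (206, array([ 544.1, -251.1])), (423, array([ 544.4, -251.5]))]
yel [(235, array([ 549. , -192.5])), (212, array([ 548.7, -191.2])), (447, array([ 548.8, -191.7]))]
knob [(61, array([508.9, 102.2])), (39, array([508.2, 102.9])), (100, array([508.8, 102.6]))]
white1 [(75, array([501.5,  42.8])), (100, array([500. ,  51.8])), (175, array([500.8,  46.3]))]
s0 y -115 x ext [-59.4  71.7]
s0 y -20 x ext [-60.1  72.4]
s0 y 20 x ext [-59.2  73.7]
s0 y 60 x ext [-56.3  72.6]
s0 y 100 x ext [-58.   71.3]
s0 x -40 y ext [-115.2  119.6]
s0 x -10 y ext [-116.1  119.9]
s0 x 60 y ext [-111.3  119.1]
s0 gap [(np.float64(-81.0), np.float64(99.0))] [-118.50417217] [121.2553875]
s0 obj [242. 188.] [ 424. -301.   41.] [ 511. -240.  162.]
s0 obj [219. 203.] [ 496. -324.   96.] [ 514. -294.  104.]
s0 obj [277. 227.] [ 506. -201.   20.] [ 515. -148.  102.]
s0 obj [350. 231.] [485. -10. 120.] [514.  13. 127.]
s0 obj [376. 238.] [382.   6.  16.] [515.  98. 139.]
s0 obj [398. 240.] [503.  95. 113.] [515. 110. 162.]
d0 y -115 x ext [-60.2  69.4]
d0 y -20 x ext [-67.5  70.5]
d0 y 20 x ext [-62.8  69.5]
d0 y 60 x ext [-61.2  70.9]
d0 y 100 x ext [-59.1  43.6]
d0 x -40 y ext [-118.8  119.1]
d0 x -10 y ext [-121.6  118.4]
d0 x 60 y ext [-118.5   52. ]
d0 gap [(np.float64(-79.0), np.float64(95.0))] [-120.41828368] [116.5756957]
d0 obj [286.   9.] [439. -45. 631.] [514. -18. 680.]
d0 obj [300. 240.] [483. -13.  17.] [514. 101. 158.]
d0 obj [257. 273.] [380.   1.  13.] [396.  31.  27.]
d0 obj [337. 330.] [ 495. -327.   24.] [ 515. -152.  104.]
d0 obj [272. 320.] [ 381. -156.   13.] [ 405. -111.   38.]
d0 obj [309. 353.] [ 416. -307.   23.] [ 453. -275.  162.]
```

Blue's rack coordinates come out at about (-4.6,-69) and the knob's at (-68,-16), which agrees with the given geometry. The origin is about (578.7,97.7), yaw -17.1°. Moving over the knob, then down.

Call:
arm_command:
  series: [60,2.0,-2.8,0,6,60,4.1,-5.6,0,12,60,6.2,-8.5,0,17.1,60,8.2,-11.3,0,17.1,60,10.26,-14.1,0,17.1]

```text
clock: 0.52
eef_pos: [507.2, 103.3, 202.2]
tool_rot: [-3.141, 0.001, 1.272]
force: [1.1, 0.6, -0.1]
width: 51.4
gripper_force: 0.0
```

Call:
arm_command:
  series: [60,0,0,0,0,60,0,0,0,0,60,0,0,1.5,0,60,0,0,3,0,60,0,0,3,0]

```text
clock: 0.93
eef_pos: [508.3, 101.2, 170.4]
tool_rot: [-3.139, 0.003, 1.271]
force: [-0.5, -0.6, -0.6]
width: 51.3
gripper_force: 0.0
```

```bash
python3 - <<'E'
from h import *
s=monitor.read_state();print(s['clock'],s['eef_pos'],s['tool_rot'],s['width'])
grab('wrist','w1');grab('side','d1')
E
```

```text
0.9333 [508.27269232 101.16564742 170.41726847] [-3.13858305e+00  2.70320963e-03  1.27081748e+00] 51.26319838333579
```

View pics/w1.png

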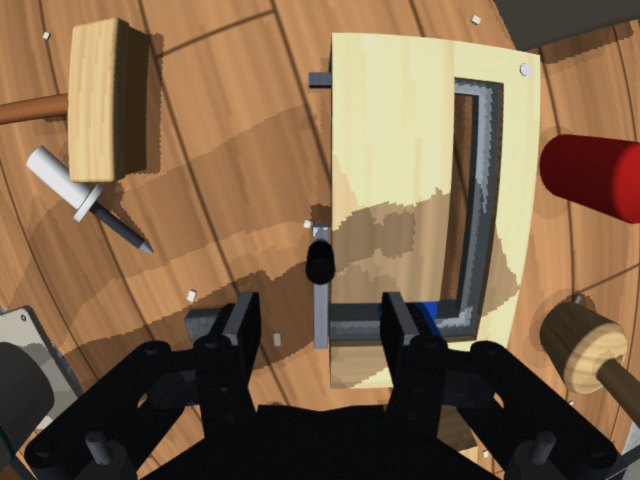

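The wrist view shows the knob at (320,245), midway in column between the finger tips (259 and 382). The channel is at the right, with blue partly hidden at (428,310). I'll check by casting the ray to the knob top.

```bash
cat >> h.py <<'E'
def wproj(m,X):
    K=np.array(m['mtx']);c=np.array(m['R'])@np.array(X,float)+m['t'];r=np.hypot(c[0],c[1]);th=np.arctan2(r,c[2])
    return np.array([K[0,2]+K[0,0]*th*c[0]/r,K[1,2]+K[1,1]*th*c[1]/r])
def wray(m,uv,z):
    K=np.array(m['mtx']);a=(np.array(uv,float)-[K[0,2],K[1,2]])/[K[0,0],K[1,1]];th=np.hypot(*a)
    d=np.array([*(a/th*np.sin(th)),np.cos(th)]);R=np.array(m['R']);o=-R.T@m['t'];w=R.T@d
    return o+w*(z-o[2])/w[2]
E
python3 - <<'E'
from h import *
im,d,m=load('w1')
print(wproj(m,[508.8,102.6,160]),wproj(m,[508.8,102.6,126]),wproj(m,[508.3,101.2,170.4]))
k=(im.max(2)<40).astype(np.uint8);k[290:]=0
c,l,st,ce=cv2.connectedComponentsWithStats(k)
for i in range(1,c):
    if st[i,4]>150: print(st[i],ce[i])
# rack top corners: check yaw/origin by projection
a=np.deg2rad(-17.1);ex=np.array([np.cos(a),np.sin(a)]);ey=np.array([-ex[1],ex[0]]);O=np.array([578.7,97.7])
for uv in[(333,34),(539,55),(331,387),(510,385)]:
    q=wray(m,uv,124)[:2]-O; print(uv,q@ex,q@ey)
for uv in [(497,80),(455,92),(478,330),(455,150),(330,304),(330,340),(500,160)]:
    q=wray(m,uv,124)[:2]-O; print('slot',uv,q@ex,q@ey)
E
```

```text
[319.10742144 270.03138708] [319.35541653 249.60182457] [318.89130741 280.39207488]
[458 176  16 114 502] [466.5059761  231.98605578]
[ 90 202  54  39 210] [112.4047619  217.86666667]
[ 306  241   29   43 1011] [319.91295747 262.58358061]
(333, 34) -60.13370580294158 113.93177175788375
(539, 55) 74.40900863504183 114.98957888597148
(331, 387) -59.88455574180855 -124.57163385713893
(510, 385) 89.55255064857826 -136.29516532708985
slot (497, 80) 41.972385167880695 93.19225442427721
slot (455, 92) 13.289582562173223 82.41481486652057
slot (478, 330) 46.72411065309884 -78.77042572527347
slot (455, 150) 14.290846373081845 46.77580677472897
slot (330, 304) -61.3779941307983 -54.17271018138413
slot (330, 340) -61.10740199525178 -82.20411415493601
slot (500, 160) 46.024107613798044 42.42873510322926
```

Call:
arm_command:
  series: [60,0,0,1.5,0,60,0,0,3,0,60,0,0,4.1,0,60,0,0,4.1,0,0,0,0,4.1,0]

```text
clock: 1.45
eef_pos: [509.7, 102.3, 132.0]
tool_rot: [3.141, 0.0, 1.272]
force: [0.3, 0.2, 0.5]
width: 40.3
gripper_force: 0.0
```

Call:
arm_command:
  series: [0,0,0,0,0,0,0,0,0,0,0,0,0,0,0,0,0,0,0,0,0,0,0,0,0]

```text
clock: 1.87
eef_pos: [509.3, 102.7, 132.0]
tool_rot: [3.141, -0.0, 1.272]
force: [-0.7, 0.5, -0.3]
width: -0.3
gripper_force: 0.0
```

Call:
arm_command:
  series: [0,1,0,0,0,0,2.2,0,0,0,0,3.4,0,0,0,0,4.5,0,0,0,0,5.3,0,0,0]

```text
clock: 2.28
eef_pos: [525.1, 156.0, 131.5]
tool_rot: [3.142, -0.001, 1.275]
force: [0.4, -1.1, 0.1]
width: 0.3
gripper_force: 0.0
```

Call:
arm_command:
  series: [0,0,0,0,0,0,0,0,0,0,0,0,0,0,0,0,0,0,0,0,0,0,0,0,0]

```text
clock: 2.7
eef_pos: [524.5, 152.5, 131.6]
tool_rot: [-3.141, 0.0, 1.271]
force: [-0.4, -0.1, -0.4]
width: -0.2
gripper_force: 0.0
```

The fingers closed on nothing, so I'll look.

```bash
python3 - <<'E'
from h import *
s=monitor.read_state();print(s['clock'],s['eef_pos'],s['tool_rot'],s['width'])
a=grab('wrist','w2')[0];b=grab('side','d2')[0];c=grab('scene','s2')[0]
f=lambda i,x,y:cv2.resize(i[y:y+150,x:x+200],(400,300))
cv2.imwrite('pics/c2.png',np.vstack([np.hstack([cv2.resize(a,(400,300)),f(b,200,120)]),np.hstack([f(c,280,170),np.zeros((300,400,3),np.uint8)])])[:,:,::-1])
E
```

```text
2.7 [524.4628219  152.49233132 131.62721552] [-3.14146662e+00  4.32670421e-04  1.27121165e+00] -0.15582074792678602
```

View pics/c2.png

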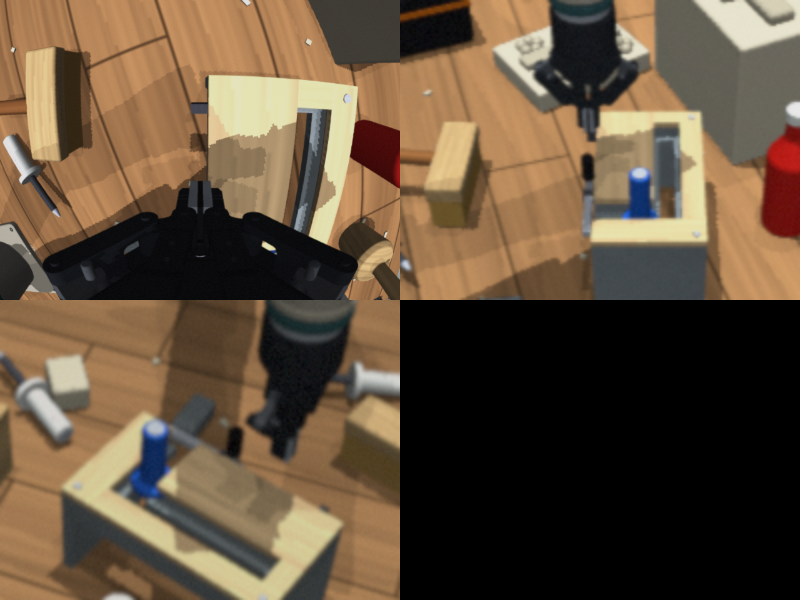

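The three views show the shut fingers past the knob on +y, and the knob unmoved at side-crop (588,168). I'll check where the fingertips really are against the reported TCP.

```bash
python3 - <<'E'
from m import *
e=np.array([524.5,152.5,131.6])
for t in('d2','s2','d1'):
    im,d,m=load(t)
    X=e if t!='d1' else np.array([508.3,101.2,170.4])
    c=m['R']@X+m['t'];uv=m['mtx']@c/c[2];print(t,uv[:2].round(1))
    P=cloud(d,m);k=(im.max(2)<70)&(np.hypot(P[...,0]-X[0],P[...,1]-X[1])<70)&(P[...,2]>120)&(P[...,2]<330)
    q=P[k];
    for lo in range(120,230,10):
        s=q[(q[:,2]>=lo)&(q[:,2]<lo+10)]
        if len(s): print(lo,len(s),s.mean(0).round(),s.min(0).round(),s.max(0).round())
print('knob',fit(('s2','d2'),lambda H,S,V:(V<60),(130,157),8,(509,102.6),18))
E
```

```text
d2 [294.8 192.8]
120 5 [508.  99. 126.] [503.  95. 120.] [512. 102. 130.]
130 18 [507.  95. 136.] [501.  92. 132.] [514.  99. 140.]
140 17 [507.  97. 145.] [501.  94. 141.] [514. 100. 149.]
150 29 [508.  98. 156.] [501.  91. 150.] [515. 108. 160.]
160 9 [513. 114. 163.] [506.  93. 160.] [522. 146. 170.]
170 14 [524. 146. 175.] [512. 141. 170.] [533. 153. 179.]
180 21 [522. 144. 185.] [511. 139. 180.] [533. 150. 190.]
190 23 [523. 147. 195.] [512. 139. 190.] [536. 164. 200.]
200 56 [522. 144. 206.] [491. 133. 200.] [548. 160. 210.]
210 124 [521. 148. 215.] [485. 131. 210.] [557. 172. 220.]
220 91 [520. 144. 225.] [478. 128. 220.] [565. 171. 230.]
s2 [418.8 257.2]
120 8 [515. 102. 128.] [512.  96. 127.] [518. 107. 130.]
130 27 [514. 102. 136.] [509.  94. 130.] [518. 109. 140.]
140 22 [516. 103. 146.] [509.  97. 140.] [519. 110. 150.]
150 41 [512. 102. 156.] [501.  94. 151.] [520. 109. 160.]
160 15 [517. 114. 163.] [507.  97. 160.] [537. 158. 170.]
170 31 [536. 154. 176.] [527. 145. 171.] [541. 163. 180.]
180 38 [536. 154. 185.] [526. 144. 180.] [542. 163. 190.]
190 8 [533. 161. 195.] [529. 158. 191.] [536. 164. 199.]
200 27 [533. 160. 206.] [517. 142. 201.] [553. 167. 210.]
210 65 [538. 157. 214.] [494. 142. 210.] [563. 174. 220.]
220 72 [537. 159. 226.] [486. 143. 220.] [574. 176. 230.]
d1 [293. 195.]
120 5 [509.  97. 128.] [504.  94. 121.] [511. 101. 130.]
130 16 [508.  96. 135.] [502.  93. 130.] [513. 101. 140.]
140 21 [507.  96. 145.] [501.  90. 140.] [514. 100. 149.]
150 23 [507. 100. 156.] [502.  94. 150.] [513. 109. 160.]
160 6 [506.  97. 161.] [504.  94. 160.] [509. 102. 162.]
210 15 [507.  96. 216.] [473.  84. 212.] [543. 111. 219.]
220 20 [508.  94. 224.] [471.  81. 220.] [543. 110. 230.]
knob [(65, array([508.6, 102.3])), (45, array([506.9, 102.3])), (110, array([508.4, 102.4]))]
```

The fingertips really stand about 36 mm higher than the reported TCP; the xy agrees. I'll pin that offset down.

```bash
python3 - <<'E'
from h import *
for t,E,rad in(('d2',(524.5,152.5,131.6),40),('s2',(524.5,152.5,131.6),40),('d1',(508.3,101.2,170.4),75),('s0',(649.4,0,201.8),90),('d0',(649.4,0,201.8),90)):
    im,d,m=load(t);P=cloud(d,m);h=np.hypot(P[...,0]-E[0],P[...,1]-E[1])
    k=(im.max(2)<75)&(h<rad)&(P[...,2]>163)&(d>0)
    q=P[k];z=np.sort(q[:,2]);print(t,z[:15].round(1), 'xy lowest',q[np.argsort(q[:,2])[:10]].mean(0).round(1))
E
```

```text
d2 [165.4 166.1 166.2 168.7 169.9 170.2 170.7 171.3 172.3 173.4 173.6 174.2
 174.5 174.5 174.7] xy lowest [523.  143.9 169.4]
s2 [165.5 169.3 169.7 169.7 170.7 171.  171.1 171.4 171.7 171.8 172.2 173.
 173.2 173.3 173.4] xy lowest [535.6 153.5 170.2]
d1 [210.8 211.4 211.8 211.8 212.2 212.4 213.6 214.8 215.3 215.7 216.5 216.6
 216.8 216.9 217.6] xy lowest [510.4  95.6 213. ]
s0 [243.2 243.4 244.7 245.4 245.5 245.6 246.  246.3 246.5 246.5 246.6 246.9
 247.1 247.2 247.3] xy lowest [606.9  -1.2 245.3]
d0 [244.1 244.8 245.4 247.5 248.5 248.6 248.8 248.8 249.4 250.8 250.9 251.8
 251.8 251.9 252.1] xy lowest [6.918e+02 4.000e-01 2.477e+02]
```

The true fingertip height is the reported TCP z plus about 34 mm. I'll go back over the knob with the fingers opened and descend by that much.

Call:
arm_command:
  series: [60,0,0,0,0,60,-1.5,0,0,0,60,-3.0,0,0,0,60,-4.5,0,0,0,60,-5.3,0,0,0]

```text
clock: 3.27
eef_pos: [507.7, 98.7, 131.6]
tool_rot: [-3.141, 0.002, 1.269]
force: [-0.8, -0.6, -0.2]
width: 50.9
gripper_force: 0.0
```

Call:
arm_command:
  series: [60,0,0,0,0,60,0,0,1,0,60,0,0,2.3,0,60,0,0,3.3,0,60,0,0,3.3,0]

```text
clock: 3.68
eef_pos: [507.5, 103.1, 96.3]
tool_rot: [-3.138, 0.002, 1.273]
force: [0.1, -1.0, 0.5]
width: 51.2
gripper_force: 0.0
```

Call:
arm_command:
  series: [0,0,0,0,0,0,0,0,0,0,0,0,0,0,0,0,0,0,0,0,0,0,0,0,0]

```text
clock: 4.1
eef_pos: [508.8, 103.1, 99.1]
tool_rot: [-3.141, -0.001, 1.273]
force: [-0.9, 1.5, 2.2]
width: 14.8
gripper_force: 58.4
```

Gripped at 58 N. Drawing the bolt.

Call:
arm_command:
  series: [0,1,0,0,0,0,2.2,0,0,0,0,3.4,0,0,0,0,4.5,0,0,0,0,5.3,0,0,0]

```text
clock: 4.52
eef_pos: [524.0, 153.0, 99.0]
tool_rot: [-3.141, 0.002, 1.273]
force: [-6.8, -23.4, 1.5]
width: 14.2
gripper_force: 58.4
```

Call:
arm_command:
  series: [0,0,0,0,0,0,0,0,0,0,0,0,0,0,0,60,0,0,0,0,60,0,0,0,0]

```text
clock: 4.93
eef_pos: [525.3, 153.7, 98.8]
tool_rot: [3.14, -0.001, 1.272]
force: [-0.6, -0.1, -0.8]
width: 37.5
gripper_force: 0.0
```

Call:
arm_command:
  series: [60,0,0,0,0,60,0,0,-1,0,60,0,0,-4,0,60,0,0,-7.5,0,60,0,0,-7.5,0]

```text
clock: 5.35
eef_pos: [529.1, 154.5, 179.9]
tool_rot: [3.132, -0.007, 1.272]
force: [1.2, -0.0, 0.5]
width: 51.1
gripper_force: 0.0
```

```bash
python3 - <<'E'
from m import *
s=monitor.read_state();print(s['clock'],s['eef_pos'],s['width'])
grab('side','d3');grab('scene','s3')
T=('s3','d3')
print('knob',fit(T,lambda H,S,V:(V<60),(130,157),8,(525,155),18))
print('blue',fit(T,lambda H,S,V:(H>105)&(H<128)&(S>150),(128,174),13,(553.9,32.8)))
E
```

```text
5.35 [529.10783068 154.49434016 179.93568241] 51.08535377993203
knob [(62, array([523.9, 151.4])), (41, array([522.5, 152.4])), (103, array([523.7, 152.1]))]
blue [(181, array([553.8,  32.2])), (130, array([553.2,  33.3])), (311, array([553.6,  32.9]))]
```

Bolt open 52 mm. On to the blue point.

Call:
arm_command:
  series: [60,-2.2,1.4,0,0,60,-5,3,0,0,60,-8,4.7,0,0,60,-10.67,6.34,0,0,60,-10.67,6.34,0,0]

```text
clock: 5.87
eef_pos: [554.5, 23.8, 173.0]
tool_rot: [3.14, 0.005, 1.262]
force: [-0.2, -0.5, -0.2]
width: 51.2
gripper_force: 0.0
```

Call:
arm_command:
  series: [60,0,0,1,0,60,0,0,3.5,0,60,0,0,6,0,60,0,0,7.3,0,60,0,0,7.3,0]

```text
clock: 6.28
eef_pos: [550.1, 34.5, 96.5]
tool_rot: [-3.134, 0.002, 1.275]
force: [-0.8, -0.4, 0.2]
width: 51.4
gripper_force: 0.0
```

Call:
arm_command:
  series: [0,0,0,0,0,0,0,0,0,0,0,0,0,0,0,0,0,0,0,0,0,0,0,0,0]

```text
clock: 6.7
eef_pos: [554.1, 32.8, 101.2]
tool_rot: [3.141, -0.001, 1.272]
force: [-0.7, -0.0, -1.3]
width: 24.8
gripper_force: 58.9
```

Call:
arm_command:
  series: [0,0,0,-0.25,0,0,0,1,-0.25,0,0,0,2.3,-0.25,0,0,0,3.45,-0.25,0,0,0,3.45,-0.25,0]

```text
clock: 7.12
eef_pos: [588.5, 21.9, 103.4]
tool_rot: [3.14, -0.0, 1.271]
force: [0.3, -0.4, -2.1]
width: 24.6
gripper_force: 59.6
```

Call:
arm_command:
  series: [0,0,0,0,0,0,0,0,0,0,0,1,0,0,0,0,2.5,0,0,0,0,4,0,0,0]

```text
clock: 7.53
eef_pos: [598.8, 62.7, 103.3]
tool_rot: [3.142, -0.001, 1.272]
force: [0.6, 0.1, -1.6]
width: 24.9
gripper_force: 59.6
```

Call:
arm_command:
  series: [0,2,0,0,0,0,4,0,0,0,0,6,0,0,0,0,8,0,0,0,0,9,0,0,0]

```text
clock: 7.95
eef_pos: [625.3, 153.4, 103.1]
tool_rot: [-3.141, -0.004, 1.278]
force: [0.7, 0.6, -2.1]
width: 24.8
gripper_force: 59.6
```

Call:
arm_command:
  series: [0,0.3,0,0,0,0,0.6,0,0,0,0,0.9,0,0,0,0,1.2,0,0,0,0,1.2,0,0,0]

```text
clock: 8.37
eef_pos: [628.7, 158.0, 103.2]
tool_rot: [3.142, -0.0, 1.271]
force: [0.0, 0.8, -2.4]
width: 24.8
gripper_force: 59.6
```

Call:
arm_command:
  series: [0,0.1,0,0,0,0,0.2,0,0,0,0,0.3,0,0,0,0,0.4,0,0,0,0,0.4,0,0,0]

```text
clock: 8.78
eef_pos: [629.8, 162.3, 103.1]
tool_rot: [3.142, -0.0, 1.272]
force: [-0.1, -0.3, -1.7]
width: 25.2
gripper_force: 59.6
```

Call:
arm_command:
  series: [0,0.1,0,0,0,0,0.2,0,0,0,0,0.3,0,0,0,0,0.3,0,0,0,0,0.3,0,0,0]

```text
clock: 9.2
eef_pos: [630.6, 165.1, 103.1]
tool_rot: [-3.142, -0.0, 1.273]
force: [-0.5, -0.1, -0.9]
width: 24.4
gripper_force: 59.6
```

Call:
arm_command:
  series: [0,0.1,0,0,0,0,0.2,0,0,0,0,0.3,0,0,0,0,0.4,0,0,0,0,0.4,0,0,0]

```text
clock: 9.62
eef_pos: [631.0, 166.1, 103.1]
tool_rot: [-3.141, 0.004, 1.271]
force: [-1.4, -5.4, 1.5]
width: 24.9
gripper_force: 59.8
```

Contact with the closed end. Backing off 4 mm, lowering, then releasing and rising.

Call:
arm_command:
  series: [0,-0.4,0,0,0,0,-0.4,0,0.2,0,0,-0.4,0,0.2,0,60,-0.4,0,0.2,0,60,-0.4,0,0.2,0]

```text
clock: 10.03
eef_pos: [630.9, 165.8, 101.3]
tool_rot: [3.141, -0.001, 1.273]
force: [0.5, 0.0, 0.7]
width: 47.8
gripper_force: 0.0
```

Call:
arm_command:
  series: [60,0,0,0,0,60,0,0,-1.5,0,60,0,0,-4,0,60,0,0,-7,0,60,0,0,-9,0]

```text
clock: 10.45
eef_pos: [631.6, 165.4, 193.6]
tool_rot: [3.139, -0.002, 1.273]
force: [1.7, 0.4, 0.2]
width: 51.4
gripper_force: 0.0
```

```bash
python3 - <<'E'
from m import *
s=monitor.read_state();print(s['clock'],s['eef_pos'],s['width'])
grab('side','d4');grab('scene','s4')
T=('s4','d4')
f=lambda H,S,V:(H>105)&(H<128)&(S>150)
r=fit(T,f,(128,174),13,(630,164));print('blue',r)
print('low/high',fit(T,f,(126,150),13,(630,164))[-1],fit(T,f,(150,176),13,(630,164))[-1])
q=r[-1][1]-[578.7,97.7];a=np.deg2rad(-17.1);print(q@[np.cos(a),np.sin(a)],q@[-np.sin(a),np.cos(a)])
for t in T:
    im,d,m=load(t);P=cloud(d,m);h=cv2.cvtColor(im,cv2.COLOR_RGB2HSV).astype(int)
    k=f(h[...,0],h[...,1],h[...,2])&(np.hypot(P[...,0]-630,P[...,1]-164)<40);print(np.percentile(P[k][:,2],[2,98]))
E
```

```text
10.45 [631.57640124 165.4465309  193.61754677] 51.36093906171549
blue [(184, array([630.6, 164.3])), (114, array([629.6, 164.7])), (298, array([630.5, 164.4]))]
low/high (159, array([630.3, 164.6])) (168, array([630.8, 164.3]))
29.897588473558777 78.98268293408195
[107.44747955 285.52738783]
[101.39262639 180.50628714]
```

Blue stands at rack (29.9, 79), upright. Now to red at (544.4, -251.5).

Call:
arm_command:
  series: [60,-2.5,0.2,0,0,60,-6,0.6,0,0,60,-9.5,0.9,0,0,60,-13,1.2,0,0,60,-16.5,1.5,0,0]

```text
clock: 10.97
eef_pos: [595.4, 1.7, 190.3]
tool_rot: [-3.14, 0.0, 1.273]
force: [-0.4, -0.7, 0.4]
width: 51.1
gripper_force: 0.0
```

Call:
arm_command:
  series: [60,-3.5,0.3,0,0,60,-7,0.7,0,0,60,-10.5,1,0,0,60,-14,1.3,0,0,60,-17.5,1.6,0,0]

```text
clock: 11.38
eef_pos: [559.3, -170.3, 190.4]
tool_rot: [-3.141, -0.0, 1.273]
force: [0.7, 0.2, -0.6]
width: 51.3
gripper_force: 0.0
```

Call:
arm_command:
  series: [60,-3,0.3,0,0,60,-6,0.6,0,0,60,-8.35,0.88,0,0,60,-8.35,0.88,0,0,60,-8.35,0.88,0,0]

```text
clock: 11.8
eef_pos: [543.1, -253.1, 190.3]
tool_rot: [-3.14, 0.0, 1.269]
force: [0.2, 0.3, 1.0]
width: 51.0
gripper_force: 0.0
```

```bash
python3 - <<'E'
from h import *
s=monitor.read_state();print(s['clock'],s['eef_pos'],s['tool_rot'],s['width'])
im,d,m=grab('wrist','w5')
print(wproj(m,[544.4,-251.5,180]),wproj(m,[544.4,-251.5,108]))
E
```

```text
11.8 [ 543.06438362 -253.11446926  190.28435615] [-3.14044099e+00  2.63046007e-04  1.26883517e+00] 50.97086954729233
[320.4127398  269.35691416] [320.34256785 232.3690017 ]
```

View pics/w5.png

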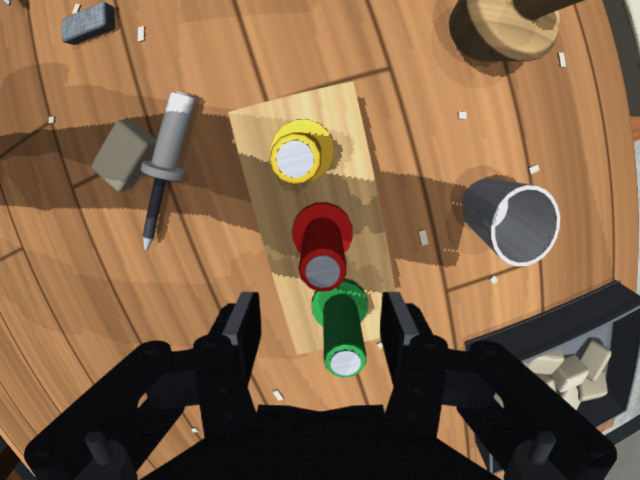

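The wrist view confirms red: its grip top is at (323,271), where (320,269) was predicted, between yellow (297,158) and green (345,360). Descending and gripping.

Call:
arm_command:
  series: [60,0,0,2,0,60,0,0,5,0,60,0,0,7.5,0,60,0,0,9,0,60,0,0,9,0]

```text
clock: 12.27
eef_pos: [542.2, -247.8, 97.3]
tool_rot: [-3.134, -0.002, 1.275]
force: [0.0, 0.4, 0.5]
width: 51.4
gripper_force: 0.0
```

Call:
arm_command:
  series: [0,0,0,0,0,0,0,0,0,0,0,0,0,0,0,0,0,0,0,0,0,0,0,0,0]

```text
clock: 12.68
eef_pos: [545.0, -251.5, 102.3]
tool_rot: [3.139, -0.0, 1.273]
force: [0.3, 1.5, 3.6]
width: 24.9
gripper_force: 58.8
```

Call:
arm_command:
  series: [0,0,0,-2,0,0,0,0,-5.5,0,0,0,0,-9.5,0,0,0,0,-13,0,0,0,0,-13,0]

```text
clock: 13.1
eef_pos: [548.5, -254.0, 239.1]
tool_rot: [3.127, 0.002, 1.272]
force: [1.1, 0.2, -0.4]
width: 24.8
gripper_force: 60.0
```

Call:
arm_command:
  series: [0,0,0,-2.5,0,0,0,0,-5,0,0,0.5,-0.5,-5,0,0,3,-2,-5,0,0,6,-4,-5,0]

```text
clock: 13.52
eef_pos: [523.1, -184.3, 280.7]
tool_rot: [3.14, 0.001, 1.267]
force: [0.8, 1.4, -0.9]
width: 24.5
gripper_force: 59.9
```

Call:
arm_command:
  series: [0,3,-2,0,0,0,6,-4,0,0,0,9,-6,0,0,0,12,-8,0,0,0,15,-10,0,0]

```text
clock: 13.93
eef_pos: [470.6, -8.0, 280.6]
tool_rot: [-3.141, -0.0, 1.272]
force: [1.5, 1.1, -0.9]
width: 24.9
gripper_force: 59.9
```

Call:
arm_command:
  series: [0,3,-2,0,0,0,5,-3.2,0,0,0,6.4,-4,0,0,0,6.4,-4,0,0,0,6.4,-4,0,0]

```text
clock: 14.35
eef_pos: [452.0, 63.7, 280.7]
tool_rot: [-3.141, 0.0, 1.275]
force: [0.7, 0.7, -0.6]
width: 25.0
gripper_force: 59.9
```

```bash
python3 - <<'E'
from m import *
s=monitor.read_state();print(s['clock'],s['eef_pos'],s['tool_rot'],s['width'])
grab('side','d6');grab('scene','s6')
T=('s6','d6');e=s['eef_pos'][:2]
f=lambda H,S,V:((H<6)|(H>174))&(S>150)
print(fit(T,f,(300,328),13,e),fit(T,f,(328,360),13,e)[-1])
for t in T:
    im,d,m=load(t);P=cloud(d,m);h=cv2.cvtColor(im,cv2.COLOR_RGB2HSV).astype(int)
    k=f(h[...,0],h[...,1],h[...,2])&(np.hypot(P[...,0]-e[0],P[...,1]-e[1])<50)&(P[...,2]>150);print(np.percentile(P[k][:,2],[1,3,97,99]))
    k=(im.max(2)<90)&(np.hypot(P[...,0]-e[0],P[...,1]-e[1])<30)&(P[...,2]>100)&(P[...,2]<285);print(k.sum(),P[k].min(0),P[k].mean(0))
cv2.imwrite('pics/c6.png',np.hstack([cv2.imread('pics/s6.png')[60:360,200:600],cv2.imread('pics/d6.png')[80:380,100:500]]))
E
```

```text
14.35 [451.99877288  63.73883035 280.70120771] [-3.14116155e+00  4.19784621e-04  1.27459381e+00] 25.01171721738461
[(64, array([452.7,  60.9])), (113, array([451.6,  63.3])), (177, array([451.5,  62.9]))] (253, array([451.4,  62.7]))
[280.22479045 281.65956572 358.70011807 367.60546083]
162 [446.63848571  43.90452174 203.75936262] [459.80291479  61.38684197 246.85301321]
[280.49742034 281.7625982  357.63285685 359.05841658]
86 [446.06016904  43.4225895  205.69653645] [450.69551676  57.47298645 239.21924494]
```

View pics/c6.png

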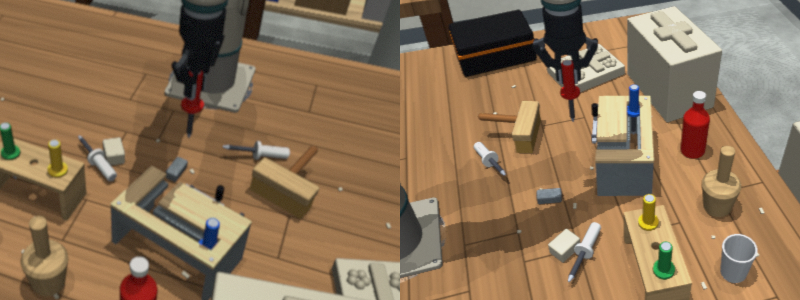

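Red is held upright at the approach point (guard underside at about 280), and the white decoys lie on the table. Before lowering I'll check what lies under the approach spot.

```bash
python3 - <<'E'
from h import *
a=np.deg2rad(-17.1);ex=np.array([np.cos(a),np.sin(a)]);ey=np.array([-ex[1],ex[0]]);O=np.array([578.7,97.7])
for t in('s6','d6'):
    im,d,m=load(t);P=cloud(d,m);xy=P[...,:2]-O;x=xy@ex;y=xy@ey
    k=(P[...,2]>8)&(P[...,2]<90)&(x>-160)&(x<-64)&(abs(y+70)<60)
    c,l,st,ce=cv2.connectedComponentsWithStats(k.astype(np.uint8))
    for i in range(1,c):
        if st[i,4]>20:print(t,ce[i].round(),x[l==i].min().round(),x[l==i].max().round(),y[l==i].min().round(),y[l==i].max().round(),P[l==i][:,2].max().round())
E
```

```text
s6 [374. 236.] -160.0 -147.0 -130.0 -115.0 28.0
```

Clear. Lower, then settle and check.

Call:
arm_command:
  series: [0,0,0,3,0,0,0,0,7,0,0,0,0,11,0,0,0,0,14.5,0,0,0,0,17.6,0]

```text
clock: 14.87
eef_pos: [452.3, 61.3, 103.1]
tool_rot: [-3.141, 0.001, 1.269]
force: [-0.1, 0.5, -1.8]
width: 24.7
gripper_force: 60.0
```

Call:
arm_command:
  series: [0,0,0,0,0,0,0,0,0,0,0,0,0,0,0,0,0,0,0,0,0,0,0,0,0]

```text
clock: 15.28
eef_pos: [454.3, 63.3, 107.0]
tool_rot: [3.138, -0.002, 1.272]
force: [0.5, -0.2, -0.5]
width: 24.9
gripper_force: 59.7
```

```bash
python3 - <<'E'
from m import *
s=monitor.read_state();print(s['clock'],s['eef_pos'],s['tool_rot'],s['width'])
grab('side','d7');grab('scene','s7')
T=('s7','d7');e=s['eef_pos'][:2]
f=lambda H,S,V:((H<6)|(H>174))&(S>150)
r=fit(T,f,(112,182),13,e);print(r)
q=r[-1][1]-[578.7,97.7];a=np.deg2rad(-17.1);print(q@[np.cos(a),np.sin(a)],q@[-np.sin(a),np.cos(a)])
for t in T:
    im,d,m=load(t);P=cloud(d,m);h=cv2.cvtColor(im,cv2.COLOR_RGB2HSV).astype(int)
    k=f(h[...,0],h[...,1],h[...,2])&(np.hypot(P[...,0]-e[0],P[...,1]-e[1])<50)&(P[...,2]>60);print(np.percentile(P[k][:,2],[1,3,97,99]))
E
```

```text
15.2833 [454.28805169  63.33181648 106.99205941] [ 3.13788797e+00 -1.93879645e-03  1.27190398e+00] 24.866637175174684
[(207, array([454.5,  61.9])), (275, array([452.8,  62.8])), (482, array([453.5,  62.5]))]
-109.31506600457388 -70.4577628399857
[108.01985991 109.15415704 185.87096537 202.89322913]
[106.96715429 108.73524907 184.72582204 186.41759833]
```

Call:
arm_command:
  series: [0,0,0,0.1,0,0,0,0,0.1,0,0,0,0,0.1,0,0,0,0,0.1,0,0,0,0,0.1,0]

```text
clock: 15.8
eef_pos: [452.6, 63.3, 104.1]
tool_rot: [-3.142, -0.0, 1.272]
force: [0.5, 0.7, -1.0]
width: 24.7
gripper_force: 59.7
```

Entering the mouth.

Call:
arm_command:
  series: [0,0,0.5,0,0,0,0,1.5,0,0,0,0,2.7,0,0,0,0,3.9,0,0,0,0,5,0,0]

```text
clock: 16.22
eef_pos: [502.3, 47.9, 104.1]
tool_rot: [3.14, -0.0, 1.272]
force: [0.2, -0.5, -0.5]
width: 24.6
gripper_force: 59.7
```

Call:
arm_command:
  series: [0,0,1,0,0,0,0,2,0,0,0,0,3,0,0,0,0,4,0,0,0,0,5,0,0]

```text
clock: 16.63
eef_pos: [549.1, 33.5, 104.1]
tool_rot: [-3.142, 0.0, 1.272]
force: [-0.1, 0.3, -1.3]
width: 24.6
gripper_force: 59.7
```

Call:
arm_command:
  series: [0,0,1,0,0,0,0,2,0,0,0,0,3,0,0,0,0,4.04,0,0,0,0,4.04,0,0]

```text
clock: 17.05
eef_pos: [588.5, 21.3, 103.9]
tool_rot: [3.141, -0.0, 1.271]
force: [0.6, 0.9, -1.3]
width: 24.8
gripper_force: 60.1
```

Call:
arm_command:
  series: [0,0,0,0,0,0,0.5,0,0,0,0,2,0,0,0,0,3.5,0,0,0,0,5,0,0,0]

```text
clock: 17.47
eef_pos: [601.9, 72.7, 104.3]
tool_rot: [3.142, -0.001, 1.274]
force: [1.0, 0.5, -1.6]
width: 24.7
gripper_force: 60.1
```

Call:
arm_command:
  series: [0,1.5,0,0,0,0,3,0,0,0,0,4,0,0,0,0,4.8,0,0,0,0,4.8,0,0,0]

```text
clock: 17.88
eef_pos: [616.0, 118.6, 104.0]
tool_rot: [3.142, -0.001, 1.275]
force: [-0.0, -0.6, -2.2]
width: 24.8
gripper_force: 60.1
```

Call:
arm_command:
  series: [0,0.2,0,0,0,0,0.5,0,0,0,0,0.5,0,0,0,0,0.5,0,0.25,0,0,0.5,0,0.25,0]

```text
clock: 18.3
eef_pos: [617.5, 119.8, 102.3]
tool_rot: [3.141, -0.0, 1.271]
force: [-0.6, 1.2, 2.8]
width: 24.6
gripper_force: 60.6
```

Call:
arm_command:
  series: [0,0,0,0,0,60,0,0,0,0,60,0,0,0,0,60,0,0,0,0,60,0,0,0,0]

```text
clock: 18.72
eef_pos: [617.0, 120.3, 101.4]
tool_rot: [-3.141, 0.0, 1.272]
force: [-0.4, 0.3, -0.5]
width: 51.3
gripper_force: 0.0
```

Call:
arm_command:
  series: [60,0,0,-1,0,60,0,0,-3,0,60,0,0,-6,0,60,0,0,-9,0,60,0,0,-9,0]

```text
clock: 19.13
eef_pos: [621.3, 121.1, 198.5]
tool_rot: [3.132, -0.006, 1.272]
force: [1.2, 0.0, 0.1]
width: 51.4
gripper_force: 0.0
```

```bash
cat > chk.py <<'E'
from m import *
import sys
n=sys.argv[1]; s=monitor.read_state();print(s['clock'],s['eef_pos'],s['tool_rot'],s['width'])
grab('side','d'+n);grab('scene','s'+n);T=('s'+n,'d'+n)
a=np.deg2rad(-17.1)
for nm,f,c in(('blue',lambda H,S,V:(H>105)&(H<128)&(S>150),(630.5,164.4)),('red',lambda H,S,V:((H<6)|(H>174))&(S>150),(617,121))):
    for z in((126,150),(150,175)):
        r=fit(T,f,z,13,c); q=r[-1][1]-[578.7,97.7];print(nm,r,(q@[np.cos(a),np.sin(a)]).round(1),(q@[-np.sin(a),np.cos(a)]).round(1))
    for t in T:
        im,d,m=load(t);P=cloud(d,m);h=cv2.cvtColor(im,cv2.COLOR_RGB2HSV).astype(int)
        k=f(h[...,0],h[...,1],h[...,2])&(np.hypot(P[...,0]-c[0],P[...,1]-c[1])<30);print('top',np.percentile(P[k][:,2],97).round(1))
for c in((523.7,152.1),(508.6,102.4)):
    try: print('knob',fit(T,lambda H,S,V:(V<60),(130,157),8,c,18))
    except Exception as ex: print('knob none',c)
E
python3 chk.py 8
```

```text
19.1333 [621.33685818 121.14482678 198.51196933] [ 3.13151799 -0.00570091  1.2721482 ] 51.35743615853889
blue [(97, array([630.8, 164.1])), (0, array([630.5, 164.4])), (97, array([630.8, 164.1]))] 30.3 78.8
blue [(103, array([630.4, 164. ])), (35, array([630.3, 166.2])), (138, array([630.4, 164.9]))] 29.7 79.4
top 179.0
top 181.4
red [(103, array([617.1, 118.8])), (61, array([616.6, 119.2])), (164, array([617., 119.]))] 30.3 31.6
red [(106, array([616.9, 118.4])), (61, array([616.1, 119.5])), (167, array([616.8, 119. ]))] 30.2 31.6
top 179.4
top 177.5
knob [(64, array([523.7, 151.9])), (41, array([523.4, 152.3])), (105, array([523.7, 152.1]))]
knob [(0, array([508.6, 102.4])), (0, array([508.6, 102.4])), (0, array([508.6, 102.4]))]
```

Both hang upright with centres 47.5 mm apart. Now to shut the bolt.

Call:
arm_command:
  series: [60,0.1,-2,0,0,60,0.2,-5,0,0,60,0.29,-8,0,0,60,0.29,-9.86,0,0,60,0.29,-9.86,0,0]

```text
clock: 19.65
eef_pos: [518.3, 153.9, 190.6]
tool_rot: [-3.135, 0.002, 1.276]
force: [-0.2, 0.1, 0.3]
width: 51.0
gripper_force: 0.0
```

Call:
arm_command:
  series: [60,0,0,0,0,60,0,0,3,0,60,0,0,6,0,60,0,0,8.2,0,60,0,0,9.2,0]

```text
clock: 20.07
eef_pos: [522.8, 150.8, 96.4]
tool_rot: [-3.138, 0.003, 1.271]
force: [-0.2, 0.8, 0.5]
width: 51.2
gripper_force: 0.0
```

Call:
arm_command:
  series: [60,0,0,0,0,0,0,0,0,0,0,0,0,0,0,0,0,0,0,0,0,0,0,0,0]

```text
clock: 20.48
eef_pos: [524.1, 152.7, 101.1]
tool_rot: [3.141, -0.001, 1.273]
force: [-2.0, 1.3, 3.8]
width: 13.9
gripper_force: 58.4
```

Call:
arm_command:
  series: [0,-1,0,0,0,0,-2.2,0,0,0,0,-3.4,0,0,0,0,-4.5,0,0,0,0,-5.2,0,0,0]

```text
clock: 20.9
eef_pos: [508.9, 103.1, 101.1]
tool_rot: [3.14, -0.003, 1.273]
force: [-1.3, 3.3, 5.2]
width: 14.2
gripper_force: 58.8
```

Call:
arm_command:
  series: [0,-0.2,0,0,0,0,-0.3,0,0,0,0,-0.3,0,0,0,0,-0.3,0,0,0,0,-0.3,0,0,0]

```text
clock: 21.32
eef_pos: [508.0, 100.2, 101.0]
tool_rot: [3.14, -0.002, 1.273]
force: [-1.9, 2.6, 6.7]
width: 14.2
gripper_force: 58.9
```

Call:
arm_command:
  series: [0,-0.1,0,0,0,0,-0.2,0,0,0,0,-0.3,0,0,0,0,-0.3,0,0,0,0,-0.3,0,0,0]

```text
clock: 21.73
eef_pos: [508.1, 100.2, 101.2]
tool_rot: [3.139, -0.006, 1.274]
force: [-0.5, 7.4, 5.4]
width: 13.9
gripper_force: 58.6
```

Call:
arm_command:
  series: [0,0,0,0,0,60,0,0,0,0,60,0,0,0,0,60,0,0,0,0,60,0,0,0,0]

```text
clock: 22.15
eef_pos: [506.8, 96.0, 99.8]
tool_rot: [3.141, 0.0, 1.272]
force: [-0.4, -0.3, 0.0]
width: 51.1
gripper_force: 0.0
```

Call:
arm_command:
  series: [60,0,0,-2,0,60,0,0,-5,0,60,0,0,-9,0,60,0,0,-12,0,60,0,0,-14,0]

```text
clock: 22.57
eef_pos: [508.0, 96.3, 242.8]
tool_rot: [3.138, -0.002, 1.271]
force: [0.6, 1.0, 0.5]
width: 51.2
gripper_force: 0.0
```

```bash
python3 chk.py 9; python3 -c "
import cv2,numpy as np
cv2.imwrite('pics/c9.png',np.hstack([cv2.imread('pics/s9.png')[150:450,180:580],cv2.imread('pics/d9.png')[120:420,150:550]]))"
```

```text
22.5667 [507.97919471  96.34054892 242.83871551] [ 3.13777866e+00 -1.80557457e-03  1.27139295e+00] 51.19883764832956
blue [(101, array([630.7, 164.3])), (0, array([630.5, 164.4])), (101, array([630.7, 164.3]))] 30.1 78.9
blue [(100, array([630.5, 164.2])), (33, array([629.4, 165.1])), (133, array([630.5, 164.5]))] 29.9 79.1
top 179.2
top 180.2
red [(100, array([617. , 118.2])), (62, array([616.3, 119.7])), (162, array([616.8, 118.9]))] 30.2 31.5
red [(100, array([616.8, 118.5])), (67, array([616.3, 119.6])), (167, array([616.7, 119.1]))] 30.0 31.6
top 179.8
top 178.6
knob [(0, array([523.7, 152.1])), (0, array([523.7, 152.1])), (0, array([523.7, 152.1]))]
knob [(55, array([508.1,  98.9])), (36, array([505.3,  99.9])), (91, array([507.9,  99.5]))]
```

View pics/c9.png

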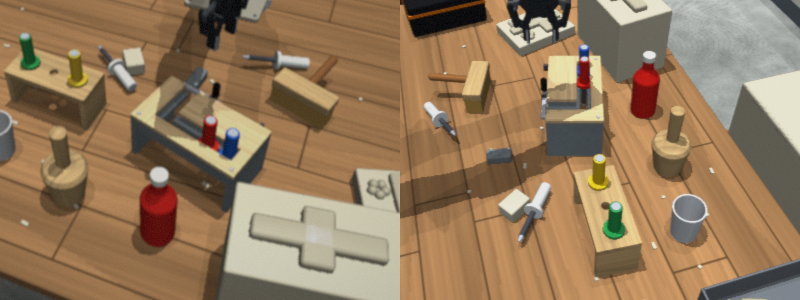

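Red and blue stand side by side in the branch (209,130 and 231,140). The bolt is against its stop, 3 mm past where it started, and the other things are in place. Handing in.

```bash
python3 -c "
from cell import workorder
print(workorder.finish_job())"
```

```text
the job is handed in; nothing more can be done
None
```

The job is handed in: by my last camera check, blue is at the closed end, red hangs upright beside it with centres about 47.5 mm apart, and the bolt is shut against its stop. No verdict was returned at hand-in.

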